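# Change the nest on the weld base

### The arm

A 6-joint arm with a two-finger parallel gripper is mounted at the origin on the work surface. World frame = base frame: x ahead of the robot, y to its left, z up, the work surface at z = 0. Lengths are in mm, angles in degrees, forces in N, time in s.
With the tool pointing down it reaches from about 350 to 850 mm from the base axis. Payload 8.1 kg.
Tool frame: the origin (TCP) lies at the very end of the fingers, on their centre line; the grasp point (between the pads) lies 19 mm behind it; z points along the fingers, y is the line along which they close (so a half turn about z gives the same grasp; the last joint's range is limited). The gripper opens to 85 mm and grips with 20 to 120 N. Pads are 22 mm wide; open, the fingers measure 114 mm over their backs; the gripper's body (76 mm by 85 mm) begins 54 mm behind the grasp point. The pads swing forward as they close: fully open they stand 13 mm farther back than shut.
Start: joints at [69.477, 7.471, 85.268, -0, 87.261, -4.893], TCP at [161.635, 577.823, 231.292] pointing down, gripper open.
Joint ranges: [-169.43, 169.43], [-51.17, 129.36], [1.28, 143.12], [-76.62, 256.62], [0, 156.53], [-152.29, 152.29]. Speed limits (degrees/s): [136.94, 136.94, 159.86, 180, 180, 180].

### API

Orientations are given as [roll, pitch, yaw] about the fixed x, y, z axes, in that order (R = Rz(yaw) Ry(pitch) Rx(roll)).
In Python, from bench import r gives the robot as it stands.
- The arm moves only by the shell command python3 -m jog 'ROWS' [FORCE]. ROWS is JSON, a list of rows, each a list of 7 numbers: the turn, a rotation vector about the tool's x, y, z in degrees, then the shift along the tool's x, y, z in mm, then the closure, from -1 (fully open) to 1 (shut), so that 0 is half open. A call has 1 to 5 rows; each row shifts and turns the commanded pose from where the row before left it, along the tool's axes as they then stand; what a row does not reach is not made up. A row lasts 1/10 s, in which the tool goes at most 50 mm and 8.59 degrees, less where a joint would pass 70% of its speed; a pose out of reach is approached as far as the arm can. A call is refused whole if a number of a shift passes 50 or a number of a turn 8.59, either way. A call with a gripper value outside its range is refused whole. The fingers move at their own pace and stop on an object; FORCE is the grip in N (left out, the last holds). Time passes only in rows, so rows that do not move let the fingers close. It gives the time, the measured TCP pose, the force, the opening and the grip force at its end, in the units of the state.
- r.sense(): the state, without advancing time (a new reading comes with each control period).
- r.snapshot(name): name is "scene" or "top"; returns a dict with "pixels" (480x640x3 uint8, red, green, blue), "fx", "fy", "cx", "cy" (pixels), "world_to_cam" (4x4, takes a point from world to camera coordinates). Camera axes: x right, y up, looking along -z (the intrinsics and any distortion apply to the point x, -y, -z); pixel columns grow to the right and rows downward; lengths in mm; the calibration is good to about 2 mm. A picture is of the moment at which its call begins. There is no depth.
- r.hand_in(): hands the job in; it is judged then, once.
The state is a dict: "time": time; "joint_pos": joint angles; "qd": joint speeds; "joint_efforts": joint torques, N m; "tool_pos": TCP position; "tcp_rot": TCP orientation; "ft_force": force on the tool from outside, world axes, zero at the start; "wrist_torque": the same for the moment, N m; "finger_gap": finger opening in mm; "grip_force": force on a finger pad.
Only numpy, scipy, OpenCV 4.12 (cv2) and the standard library are available. Lean on these libraries where they do the work, as an engineer would, in place of code of your own. Each camera call takes 0.05 s, during which the arm holds its last target. There are 200 camera calls.

### The job

Fit the nest with the round pocket to the welding station: pinch its two side buttons in together, lift it out of its storage dock, and put it in the empty dock on the bolted-down steel weld base, fully down with both buttons sprung back out so that it is locked there. Do not drop it, and leave the other nest and the stud and steel cylinder standing among the docks where they are.

Things in the scene. Friction and masses are not known exactly. Their poses are not given: they have to be found in the camera images.
- round_nest_grip (a point): Round nest, the one to move: aluminium block 118 mm long (its x), 51 wide (its y), 62 high, upright in a dock, a white round cup, dark inside, 38 mm across and 10 high mid-top (72 mm in all). A black push button half-way along each long side; 66 mm over both, 54 with both in: grip them from above, fingers closing along y. 0.5 kg. Point: midway between the buttons, on the nest's centre, 52 mm above its underside; z up. Fits either way round.
- round_nest_btn_l (a joint): Black ribbed button on the round nest's +y side, 34 mm long, 28 high, 38 to 66 mm above the nest's underside. 0 = out, 0.006 m = fully in, at a hard stop, so the pinched nest can be carried by its buttons. Sprung: 3 N to start, 8 N fully in. It moves a catch low on the side: out, it locks under the dock's ledge (4 mm play up and down); with both in, the nest lifts straight out.
- round_nest_btn_r (a joint): Black ribbed button on the round nest's -y side, 34 mm long, 28 high, 38 to 66 mm above the nest's underside. 0 = out, 0.006 m = fully in, at a hard stop, so the pinched nest can be carried by its buttons. Sprung: 3 N to start, 8 N fully in. It moves a catch low on the side: out, it locks under the dock's ledge (4 mm play up and down); with both in, the nest lifts straight out.
- square_nest_grip (a point): Square nest, to be left in its storage dock: the same block and buttons, but with a rectangular white frame (44 by 38 mm, dark inside) on top. The same point and axes.
- dock_a: Storage dock that holds the round nest: grey plastic base 150 by 92 mm, 8 mm thick, on which the nest stands; its walls and flared mouth rise to 34 mm above the table; the well is 125 by 57 mm, long side along x (3 mm spare each side), and its mouth flares out 8 mm all round. Fixed. Origin at the centre of its underside on the table, z up.
- weld_base: Weld base: steel plate 180 by 112 mm, 12 mm thick, a bolt head at each corner, with an empty dock on it in which the nest stands on the plate's top; its walls and flared mouth rise to 38 mm above the table; the well is 125 by 57 mm, long side along x (3 mm spare each side), and its mouth flares out 8 mm all round. Fixed. Origin at the centre of its underside on the table, z up.
- weld_seat (a point): Centre of the floor of the weld base's dock, 12 mm above the table: where the middle of the nest's underside belongs (its grip point then stands 52 mm above this point). x along the dock, z up.
- stud: White plastic stud, a 38 mm disc with a short stem, 22 mm high, loose on the table among the docks: to be left alone. Origin under its centre.
- weight: Steel cylinder, 38 mm across and 40 mm high, loose on the table among the docks: to be left alone. Origin under its centre.
There are look-alikes about, which are no part of the job. What is shaped like the dock_a but pink is not meant.

How it is judged (in metres and radians):
On the way, in this order (a step that is already met when the one before it is completed fails the run):
1. both buttons of the round nest are pinched in together while it stands in its storage dock (value of joint each of round_nest_btn_l, round_nest_btn_r above 0.0045 m and z of round_nest_grip in the frame of dock_a below 0.07 m), for 0.1 s.
2. the round nest is lifted clear of its storage dock (z of round_nest_grip in the frame of dock_a above 0.09 m), for 0.1 s.
At the end, for the whole second after the job is handed in: The round nest is upright, still and fully down (2.5 mm) in the weld base's dock, either way round, both buttons back out (1.5 mm); the square nest is still in its dock (moved under 15 mm); stud and steel cylinder moved under 30 mm (horizontal distance between round_nest_grip and weld_seat below 0.006 m and z of round_nest_grip in the frame of weld_seat between 0.048 and 0.0545 m and angle between the x axis of round_nest_grip and the x axis of weld_seat, either way round below 0.09 rad and angle between round_nest_grip's own z axis and vertical below 0.05 rad and value of joint each of round_nest_btn_l, round_nest_btn_r below 0.0015 m and linear speed of round_nest below 0.02 m/s and distance of square_nest_grip from where it was at the start of the episode below 0.015 m and distance of each of stud, weight from where it was at the start of the episode below 0.03 m); the robot touches nothing.
It fails at once if the square nest is moved 15 mm or more (distance of square_nest_grip from where it was at the start of the episode above 0.015 m).
It fails at once if the stud or the steel cylinder is moved 30 mm or more (distance of any of stud, weight from where it was at the start of the episode above 0.03 m).
It fails at once if the round nest is dropped (falls faster than 0.4 m/s with no finger on it) (linear speed of round_nest above 0.4 m/s and contact force between the fingers and round_nest below 0.05 N).
It also fails if it takes over 51 s, if anything falls off the work surface, if the arm or the gripper's body presses on something with over 40 N, if the wrist force passes 120 N, or if a joint passes its speed limit or range.

## Working session

There is one attempt and no reset: what is moved stays moved. The work goes in short steps, Python scripts to look and compute and a shell command to move; the robot and the scene stay as the last step left them, time stands still between calls to the robot, and variables do not carry over. Pictures are saved under pics/ and viewed, at most 10 in all, crops included, and the job is handed in when it is done.

```bash
mkdir -p pics
cat > h.py <<'E'
import numpy as np, cv2, json
from bench import r
def snap(n,f=None):
    s=r.snapshot(n); 
    if f: cv2.imwrite('pics/'+f,cv2.cvtColor(np.array(s['pixels']),cv2.COLOR_RGB2BGR))
    return s
def ray(s,u,v):
    T=np.array(s['world_to_cam']);R=T[:3,:3];c=-R.T@T[:3,3]
    d=R.T@np.array([(u-s['cx'])/s['fx'],-(v-s['cy'])/s['fy'],-1.0]);return c,d/np.linalg.norm(d)
def onz(s,u,v,z):
    c,d=ray(s,u,v);return c+d*(z-c[2])/d[2]
def two(s1,p1,s2,p2):
    c1,d1=ray(s1,*p1);c2,d2=ray(s2,*p2)
    t=np.linalg.lstsq(np.stack([d1,-d2],1),c2-c1,rcond=None)[0]
    a=c1+t[0]*d1;b=c2+t[1]*d2;return (a+b)/2,np.linalg.norm(a-b)
E
python3 - <<'E'
from h import *
for n in('top','scene'):
    s=snap(n,n+'0.png');print(n,{k:s[k] for k in s if k!='pixels'})
print(r.sense())
E
```

```text
top {'fx': 595.0967772291681, 'fy': 595.0967772291681, 'cx': 323.8458611185825, 'cy': 238.84605859233983, 'world_to_cam': array([[-1.67573533e-02, -9.99478533e-01,  2.76016795e-02,
        -6.77849621e+00],
       [ 9.98204316e-01, -1.51354331e-02,  5.79574105e-02,
        -4.76693086e+02],
       [-5.75094243e-02,  2.85233285e-02,  9.97937416e-01,
        -1.00924284e+03],
       [ 0.00000000e+00,  0.00000000e+00,  0.00000000e+00,
         1.00000000e+00]])}
scene {'fx': 464.6948912693777, 'fy': 464.6948912693777, 'cx': 310.179210134392, 'cy': 245.25858846076744, 'world_to_cam': array([[-6.23713028e-01,  7.81363961e-01,  2.12701534e-02,
         3.03332242e+02],
       [-4.42542927e-01, -3.75422691e-01,  8.14379249e-01,
         1.41261306e+02],
       [ 6.44311894e-01,  4.98525991e-01,  5.79943117e-01,
        -1.09584990e+03],
       [ 0.00000000e+00,  0.00000000e+00,  0.00000000e+00,
         1.00000000e+00]])}
{'time': 0.1, 'joint_pos': array([ 6.94774807e+01,  7.50950154e+00,  8.53250271e+01,  1.36588751e-03,
        8.72625901e+01, -4.89181005e+00]), 'qd': array([-0.06117183, -0.11417814, -0.19755451, -0.04382341,  0.01012316,
       -0.15908951]), 'joint_efforts': array([ 1.04835235e-03, -5.70960402e+01, -5.01936114e+01, -2.36993919e-04,
        8.34628270e-03, -3.56117653e-05]), 'tool_pos': array([161.43873174, 577.34104168, 230.34363484]), 'tcp_rot': array([-1.79903351e+02, -9.64099856e-03,  1.64369216e+02]), 'ft_force': array([-0.58427891, -0.02966055,  0.02054325]), 'wrist_torque': array([-0.01135207,  0.00822548,  0.00347407]), 'grip_force': 0.0, 'finger_gap': 84.97044115361786}
```

View pics/top0.png

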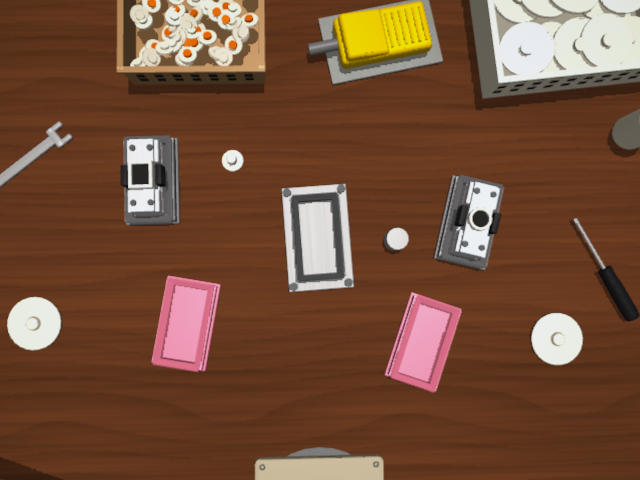

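View pics/scene0.png

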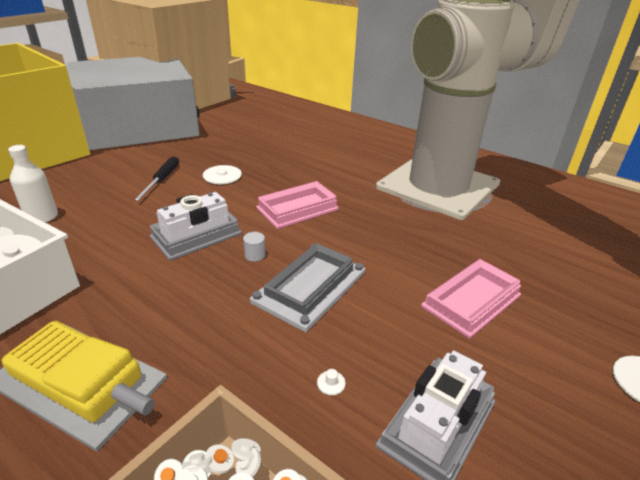

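Top view shows:
- Round-cup nest at (480,218).
- Square-frame nest at (141,175).
- Empty weld base at (318,237).
- Cylinder at (397,240) and stud at (232,160).
- Pink decoy docks at (190,325) and (425,342).

In the scene view, the round nest is at (193,215) and the weld base at (310,282). The only things that could be confused are the two nests. I choose the one with the round cup, top (480,218), and check it in a close crop.

Run:
```python
import cv2,numpy as np
t=cv2.imread('pics/top0.png');s=cv2.imread('pics/scene0.png')
def c(i,x,y,w,h):return cv2.resize(i[y:y+h,x:x+w],(400,300),interpolation=cv2.INTER_CUBIC)
m=np.vstack([np.hstack([c(t,410,170,133,100),c(s,140,170,107,80)]),np.hstack([c(t,251,180,160,120),c(s,240,230,133,100)])])
cv2.imwrite('pics/m.png',m)
```

```text
(no output)
```

View pics/m.png

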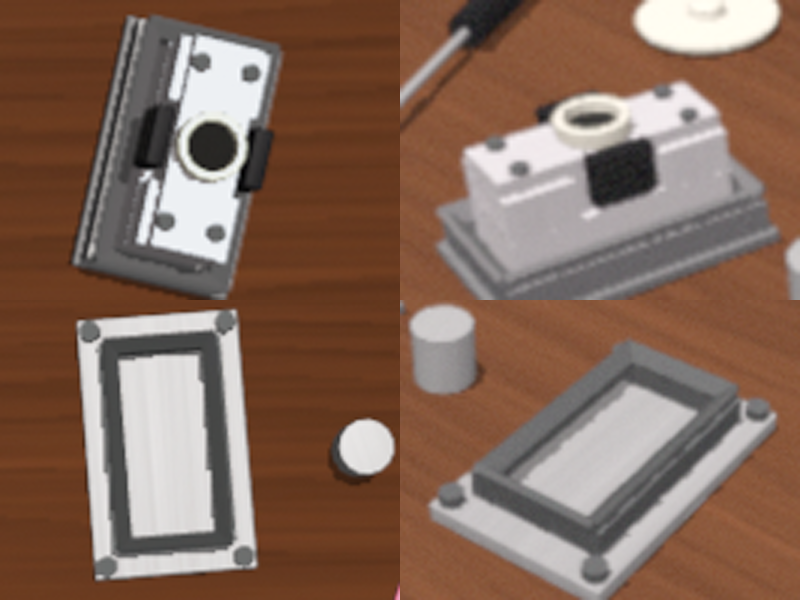

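```bash
cat > m1.py <<'E'
from h import *
t=snap('top');s=snap('scene')
T=lambda x,y:(410+x/3.0075,170+y/3);S=lambda x,y:(140+x/3.738,170+y/3.75)
N=[]
for a,b in [((200,62),(119,169)),((251,73),(96,144)),((165,221),(288,115)),((216,233),(262,91)),((213,148),(192,120))]:
    p,e=two(t,T(*a),s,S(*b));N.append(p);print('nest',p.round(1),round(e,1))
N=np.array(N);c=N[:4].mean(0);d=N[0]+N[1]-N[2]-N[3];print('c',c.round(1),'cupz',N[4],'yaw',np.degrees(np.arctan2(d[1],d[0])))
T=lambda x,y:(251+x/2.5,180+(y-300)/2.5);S=lambda x,y:(240+(x-400)/3.0075,230+(y-300)/3)
for a,b in [((89,331),(595,568)),((225,321),(451,494)),((106,567),(758,409))]:
    p,e=two(t,T(*a),s,S(*b));print('weld',p.round(1),round(e,1))
B=np.array([onz(t,*T(*q),17) for q in((89,331),(225,321),(106,567),(243,556))]);print(B.round(1),B.mean(0).round(1))
d=B[0]+B[1]-B[2]-B[3];print('yaw',np.degrees(np.arctan2(d[1],d[0])))
# floor corners of well inner (top) at rim: dark wall hull
im=np.array(t['pixels']).astype(int);g=im.max(2);sat=g-im.min(2)
m=((g<100)&(sat<25)).astype(np.uint8);m[:, :285]=0;m[:,350:]=0;m[:192]=0;m[284:]=0
n,l,st,ce=cv2.connectedComponentsWithStats(m);k=1+st[1:,4].argmax()
rc=cv2.minAreaRect(np.argwhere(l==k)[:,::-1].astype(np.float32));print(rc,onz(t,*rc[0],38).round(1))
bx=np.array([onz(t,*q,38) for q in cv2.boxPoints(rc)]);print(bx.round(1))
print(r.sense()['time'])
E
python3 m1.py
```

```text
nest [ 550.2 -266.7   68.8] 3.2
nest [ 543.3 -294.2   68.9] 2.1
nest [ 462.8 -244.6   68.7] 2.6
nest [ 455.8 -272.1   69.5] 2.5
nest [ 502.1 -270.9   73.1] 2.5
c [ 503.  -269.4   69. ] cupz [ 502.06092033 -270.85517129   73.09861013] yaw -14.211065548460375
weld [558.2  47.8  14. ] 1.8
weld [564.2 -46.4  14. ] 2.2
weld [395.8  38.2  13.8] 2.1
[[557.3  48.4  17. ]
 [563.  -45.3  17. ]
 [395.3  39.   17. ]
 [401.2 -54.7  17. ]] [479.2  -3.2  17. ]
yaw 3.319055744537431
((316.9470520019531, 236.81173706054688), (86.13018035888672, 47.78192138671875), 85.60128784179688) [478.7  -2.2  38. ]
[[548.7  42.4  38. ]
 [553.9 -38.   38. ]
 [409.1 -46.5  38. ]
 [404.4  33.3  38. ]]
0.2
```

The crop confirms the round cup, with black buttons on both long sides, in a grey dock. The nest is at (503,-270), yaw -14.2°, top at about 69 mm. The weld dock is at (479,-2.5), yaw about 3.4°. Now moving above the nest.

```bash
python3 -m jog '[[0,0,-1.4,-37.2,-29.5,0,-1],[0,0,0,-37.2,-29.5,0,-1],[0,0,0,-37.2,-29.5,0,-1],[0,0,0,-37.2,-29.5,0,-1],[0,0,0,-37.2,-29.5,0,-1]]' 60
python3 -m jog '[[0,0,0,-37.2,-29.5,0,-1],[0,0,0,-37.2,-29.5,0,-1],[0,0,0,-37.2,-29.5,0,-1],[0,0,0,-37.2,-29.5,0,-1],[0,0,0,-37.2,-29.5,0,-1]]'
```

```text
time: 0.7
tool_pos: [305.4, 386.8, 231.2]
tcp_rot: [-180.0, 0.0, 165.8]
ft_force: [2.4, -0.3, -0.4]
finger_gap: 85.4
grip_force: 0.0
time: 1.2
tool_pos: [449.6, 198.0, 231.4]
tcp_rot: [180.0, 0.0, 165.8]
ft_force: [0.5, 1.1, 0.8]
finger_gap: 85.4
grip_force: 0.0
```

```bash
python3 -m jog '[[0,0,0,-16.7,-44.3,0,-1],[0,0,0,-16.7,-44.3,0,-1],[0,0,0,-16.7,-44.3,0,-1],[0,0,0,-16.7,-44.3,0,-1],[0,0,0,-16.7,-44.3,0,-1]]'
python3 -m jog '[[0,0,0,-16.7,-44.3,0,-1],[0,0,0,-16.7,-44.3,0,-1],[0,0,0,-16.7,-44.3,0,-1],[0,0,0,-16.7,-44.3,0,-1],[0,0,0,-16.7,-44.3,0,-1]]'
python3 -m jog '[[0,0,0,0,0,30,-1],[0,0,0,0,0,30,-1],[0,0,0,0,0,20,-1],[0,0,0,0,0,0,-1],[0,0,0,0,0,0,-1]]'
python3 - <<'E'
from h import *
s=snap('scene','s1.png');t=snap('top','t1.png')
a=cv2.imread('pics/s1.png')[110:260,100:300];b=cv2.imread('pics/t1.png')[130:280,380:580]
cv2.imwrite('pics/c1.png',np.hstack([cv2.resize(x,(400,300),interpolation=2) for x in(a,b)]))
E
```

```text
time: 1.7
tool_pos: [475.0, -37.4, 231.3]
tcp_rot: [180.0, 0.0, 165.8]
ft_force: [2.0, -0.2, 0.7]
finger_gap: 85.4
grip_force: 0.0
time: 2.2
tool_pos: [501.5, -272.7, 231.2]
tcp_rot: [180.0, 0.0, 165.8]
ft_force: [0.3, 0.4, 0.5]
finger_gap: 85.5
grip_force: 0.0
time: 2.7
tool_pos: [501.6, -270.6, 151.4]
tcp_rot: [180.0, -0.0, 165.8]
ft_force: [0.7, -0.2, -0.2]
finger_gap: 85.3
grip_force: 0.0
```

View pics/c1.png

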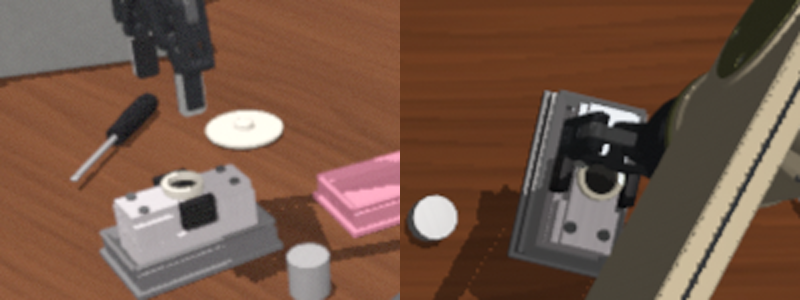

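The scene crop shows the open fingers above and lined up with the nest (cup at (182,185)). The top crop shows one finger on each side of the cup. Descending.

```bash
python3 -m jog '[[0,0,0,-1.1,1.2,20,-1],[0,0,0,0,0,20,-1],[0,0,0,0,0,20,-1],[0,0,0,0,0,15,-1],[0,0,0,0,0,10,-1]]'
python3 -m jog '[[0,0,0,0,0,10,-1],[0,0,0,0,0,8,-1],[0,0,0,0,0,4,-1],[0,0,0,0,0,0,-1],[0,0,0,0,0,0,-1]]'
python3 - <<'E'
from h import *
s=snap('scene','s2.png')
cv2.imwrite('pics/c2.png',cv2.resize(cv2.imread('pics/s2.png')[140:260,120:280],(800,600),interpolation=2))
E
```

```text
time: 3.3
tool_pos: [503.4, -269.9, 66.2]
tcp_rot: [-180.0, 0.0, 165.8]
ft_force: [-0.3, -0.1, 0.2]
finger_gap: 85.1
grip_force: 0.0
time: 3.8
tool_pos: [503.4, -270.0, 44.8]
tcp_rot: [-180.0, 0.0, 165.8]
ft_force: [0.2, 0.2, 0.5]
finger_gap: 85.2
grip_force: 0.0
```

View pics/c2.png

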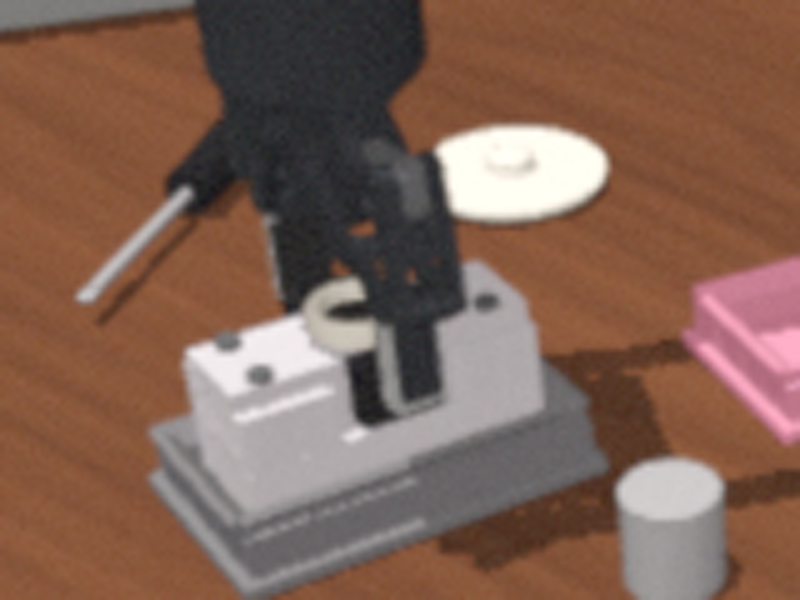

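The crop shows the near finger beside the near button, at (410,370) in the crop. Lowering 3 mm, then pinching.

```bash
python3 -m jog '[[0,0,0,0,0,3,-1],[0,0,0,0,0,0,-0.2],[0,0,0,0,0,0,0.2],[0,0,0,0,0,0,1],[0,0,0,0,0,0,1]]' 60
python3 -m jog '[[0,0,0,0,0,0,1],[0,0,0,0,0,0,1],[0,0,0,0,0,0,1],[0,0,0,0,0,0,1],[0,0,0,0,0,0,1]]'
```

```text
time: 4.35
tool_pos: [504.4, -268.7, 43.9]
tcp_rot: [179.9, 0.1, 165.8]
ft_force: [-5.0, 11.5, 19.9]
finger_gap: 49.5
grip_force: 62.8
time: 4.85
tool_pos: [504.4, -268.7, 43.9]
tcp_rot: [179.9, 0.1, 165.8]
ft_force: [-4.3, 12.3, 20.8]
finger_gap: 49.7
grip_force: 62.8
```

Run:
```python
from h import *
s=snap('scene','s3.png');t=snap('top','t3.png')
a=cv2.imread('pics/s3.png')[165:245,140:247];b=cv2.imread('pics/t3.png')[170:250,430:537]
cv2.imwrite('pics/c3.png',np.vstack([cv2.resize(x,(400,300),interpolation=2) for x in(a,b)]))
print(r.sense())
```

```text
{'time': 4.95, 'joint_pos': array([ -33.26833078,   12.76056403,   99.82386901,    0.13695622,
         67.36394874, -109.11713808]), 'qd': array([-0.0875062 ,  0.0844737 ,  0.05524669, -0.0320647 , -0.01618488,
       -0.04201639]), 'joint_efforts': array([-4.61035877e+00, -4.72106159e+01, -4.10242152e+01, -2.44262718e+00,
       -3.77798617e+00, -3.76478769e-02]), 'tool_pos': array([ 504.40854753, -268.73703762,   43.87846865]), 'tcp_rot': array([1.79897406e+02, 9.01302009e-02, 1.65796072e+02]), 'ft_force': array([-5.00589781, 11.58223259, 20.39838552]), 'wrist_torque': array([ 1.99478503,  0.75876489, -0.05908078]), 'grip_force': 62.77497053146362, 'finger_gap': 49.339123774559376}
```

View pics/c3.png

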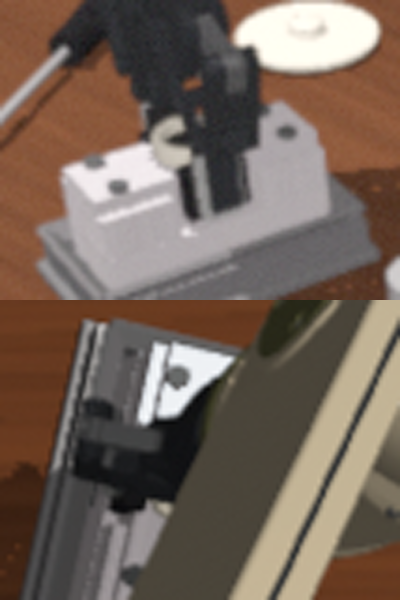

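Both fingers are on the buttons, near finger at (220,185) in the upper crop. The 60 N grip is well above the button springs. Lifting gently.

```bash
python3 -m jog '[[0,0,0,0,0,-2,1],[0,0,0,0,0,-2,1],[0,0,0,0,0,-3,1],[0,0,0,0,0,-4,1],[0,0,0,0,0,0,1]]'
```

```text
time: 5.45
tool_pos: [503.2, -270.1, 52.6]
tcp_rot: [-180.0, 0.0, 165.8]
ft_force: [1.3, -0.2, -4.8]
finger_gap: 49.4
grip_force: 62.9
```

Force is -4.8 N, the nest's own weight, so it is free of the catches. Lifting fully.

```bash
python3 -m jog '[[0,0,0,0,0,-10,1],[0,0,0,0,0,-20,1],[0,0,0,0,0,-25,1],[0,0,0,0,0,-25,1],[0,0,0,0,0,-20,1]]'
python3 -m jog '[[0,0,0,0,0,-7,1],[0,0,0,0,0,0,1],[0,0,0,0,0,0,1]]'
python3 - <<'E'
from h import *
s=snap('scene','s4.png')
cv2.imwrite('pics/c4.png',cv2.resize(s['pixels'][80:260,100:340,::-1],(640,480),interpolation=2))
p=r.sense()['tool_pos'];y=np.radians(165.8);d=np.array([479,-2.5])-p[:2]
print(p,d@[np.cos(y),np.sin(y)],d@[np.sin(y),-np.cos(y)])
E
```

```text
time: 5.95
tool_pos: [503.5, -270.2, 154.6]
tcp_rot: [-180.0, 0.1, 165.8]
ft_force: [-0.6, 0.3, -5.3]
finger_gap: 49.0
grip_force: 64.0
time: 6.25
tool_pos: [502.6, -269.5, 158.2]
tcp_rot: [180.0, -0.1, 165.8]
ft_force: [-0.2, -0.1, -5.3]
finger_gap: 49.4
grip_force: 64.0
[ 502.2735164  -269.28559102  157.6452597 ] 88.00687817548356 252.92488516876688
```

View pics/c4.png

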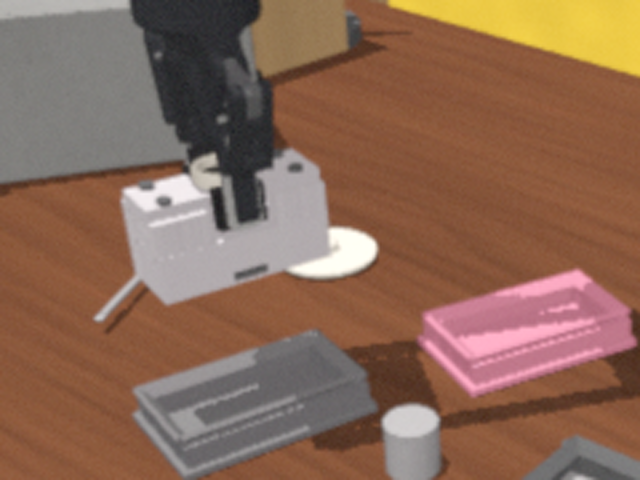

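The nest hangs level from its buttons (cup at (205,172)) and dock_a is empty. Carrying it over the weld base and turning it +17.6°.

```bash
python3 -m jog '[[0,0,0,5,14,0,1],[0,0,0,9,26,0,1],[0,0,0,10,28.5,0,1],[0,0,0,10,28.5,0,1],[0,0,0,10,29,0,1]]'
python3 -m jog '[[0,0,0,10,29,0,1],[0,0,0,10,29,0,1],[0,0,0,10,28,0,1],[0,0,0,9,26,0,1],[0,0,0,5,15,0,1]]'
python3 -m jog '[[0,0,-4.4,0,0,0,1],[0,0,-4.4,0,0,0,1],[0,0,-4.4,0,0,0,1],[0,0,-4.4,0,0,0,1],[0,0,0,0,0,0,1]]'
python3 -m jog '[[0,0,0,0,0,20,1],[0,0,0,0,0,20,1],[0,0,0,0,0,10,1],[0,0,0,0,0,0,1],[0,0,0,0,0,0,1]]'
python3 - <<'E'
from h import *
s=snap('scene','s5.png');t=snap('top','t5.png')
cv2.imwrite('pics/c5.png',np.vstack([cv2.resize(x,(400,300),interpolation=2) for x in(s['pixels'][200:320,230:390,::-1],t['pixels'][180:300,240:400,::-1])]))
E
```

```text
time: 6.8
tool_pos: [490.3, -134.9, 158.0]
tcp_rot: [180.0, -0.1, 165.8]
ft_force: [1.0, 0.1, -4.7]
finger_gap: 48.9
grip_force: 64.0
time: 7.3
tool_pos: [478.5, -0.3, 158.0]
tcp_rot: [180.0, -0.1, 165.9]
ft_force: [-0.5, 0.3, -5.7]
finger_gap: 49.0
grip_force: 64.0
time: 7.8
tool_pos: [479.0, -2.3, 158.2]
tcp_rot: [180.0, -0.1, -176.5]
ft_force: [0.6, 0.1, -6.1]
finger_gap: 49.4
grip_force: 64.1
time: 8.3
tool_pos: [480.0, -2.8, 109.5]
tcp_rot: [180.0, -0.0, -176.7]
ft_force: [-0.1, -0.3, -4.9]
finger_gap: 48.9
grip_force: 64.1
```

View pics/c5.png

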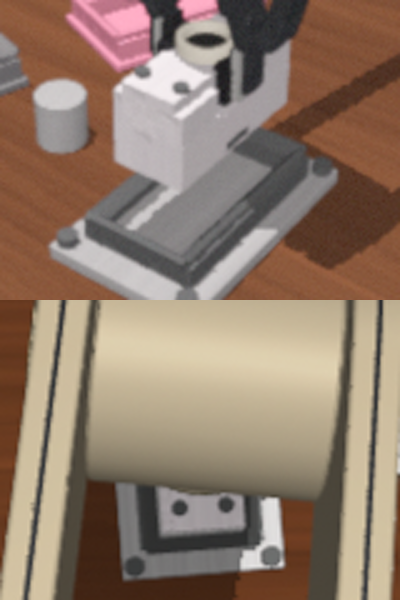

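The nest hangs over the weld well. Front screws in the scene crop are at (142,71) and (181,88), rear screws in the top crop at (180,508) and (227,505). Checking its centre from these.

Run:
```python
from h import *
s=snap('scene');t=snap('top');z=135.6
a=[onz(s,230+x/2.5,200+y/2.5,z) for x,y in((142,71),(181,88))]
b=[onz(t,240+x/2.5,180+(y-300)/2.5,z) for x,y in((180,508),(227,505))]
P=np.array(a+b);print(P.round(1));
d=P[0]+P[1]-P[2]-P[3];print(P.mean(0),np.degrees(np.arctan2(d[1],d[0])),r.sense()['tool_pos'])
# weld well rear rim in same top view, near bolts scene
print([onz(t,240+x/2.5,180+(y-300)/2.5,17).round(1) for x,y in((134,567),(271,556))])
```

```text
[[526.1 -16.1 135.6]
 [525.   12.8 135.6]
 [433.    7.6 135.6]
 [434.3 -20.8 135.6]]
[479.60041099  -4.14134879 135.6       ] 3.0829651120905286 [480.81973942  -3.0443194  110.42946533]
[array([395.3,  38.6,  17. ]), array([401.2, -55. ,  17. ])]
```

Within 2 mm of the well centre. Descending, with a check partway.

```bash
python3 -m jog '[[0,0,0,0,1,10,1],[0,0,0,0,0,12,1],[0,0,0,0,0,10,1],[0,0,0,0,0,6,1],[0,0,0,0,0,0,1]]'
python3 -m jog '[[0,0,0,0,0,4,1],[0,0,0,0,0,4,1],[0,0,0,0,0,4,1],[0,0,0,0,0,0,1]]'
```

```text
time: 9.0
tool_pos: [478.6, -1.8, 69.5]
tcp_rot: [180.0, -0.2, -176.6]
ft_force: [-0.5, 0.0, -6.0]
finger_gap: 49.3
grip_force: 64.1
time: 9.4
tool_pos: [479.5, -1.9, 58.7]
tcp_rot: [180.0, -0.1, -176.6]
ft_force: [0.2, -0.2, -5.9]
finger_gap: 48.9
grip_force: 64.1
```

```bash
python3 -m jog '[[0,0,0,0,0,3,1],[0,0,0,0,0,3,1],[0,0,0,0,0,2,1],[0,0,0,0,0,2,1],[0,0,0,0,0,0,1]]'
python3 -m jog '[[0,0,0,0,0,1,1],[0,0,0,0,0,0,1]]'
```

```text
time: 9.9
tool_pos: [479.7, -1.9, 48.9]
tcp_rot: [180.0, -0.0, -176.6]
ft_force: [-0.1, -0.5, -5.2]
finger_gap: 48.8
grip_force: 64.1
time: 10.1
tool_pos: [480.1, -2.0, 48.3]
tcp_rot: [-180.0, 0.0, -176.6]
ft_force: [0.3, -0.6, -5.4]
finger_gap: 49.0
grip_force: 64.1
```

```bash
python3 -m jog '[[0,0,0,0,0,1,1],[0,0,0,0,0,0,1]]'; python3 -m jog '[[0,0,0,0,0,1,1],[0,0,0,0,0,0,1]]'
```

```text
time: 10.3
tool_pos: [480.2, -2.0, 48.2]
tcp_rot: [-180.0, 0.0, -176.6]
ft_force: [-5.4, 0.5, 4.7]
finger_gap: 49.0
grip_force: 66.3
time: 10.5
tool_pos: [480.3, -2.0, 48.1]
tcp_rot: [-180.0, 0.0, -176.6]
ft_force: [-11.0, 0.9, 15.6]
finger_gap: 49.0
grip_force: 68.8
```

```bash
python3 -m jog '[[0,0,0,0,0,1,1],[0,0,0,0,0,0,1]]'
```

```text
time: 10.7
tool_pos: [480.4, -2.0, 48.0]
tcp_rot: [-180.0, 0.0, -176.6]
ft_force: [-15.8, 1.1, 25.2]
finger_gap: 49.2
grip_force: 71.1
```

Seated at TCP z = 48.0 (predicted 47.9) with floor contact. Taking off the preload and opening.

```bash
python3 -m jog '[[0,0,0,0,0,-2,1],[0,0,0,0,0,0,0.2],[0,0,0,0,0,0,-0.3],[0,0,0,0,0,0,-1],[0,0,0,0,0,0,-1]]'
python3 -m jog '[[0,0,0,0,0,0,-1],[0,0,0,0,0,0,-1],[0,0,0,0,0,0,-1]]'
```

```text
time: 11.2
tool_pos: [480.1, -2.0, 47.3]
tcp_rot: [-180.0, 0.0, -176.6]
ft_force: [0.7, 0.5, 0.2]
finger_gap: 81.9
grip_force: 0.0
time: 11.5
tool_pos: [480.2, -2.0, 47.5]
tcp_rot: [-180.0, 0.0, -176.6]
ft_force: [-1.1, 0.8, 0.5]
finger_gap: 85.5
grip_force: 0.0
```

```bash
python3 -m jog '[[0,0,0,0,0,-15,-1],[0,0,0,0,0,-30,-1],[0,0,0,0,0,-40,-1],[0,0,0,0,0,-40,-1],[0,0,0,0,0,-40,-1]]'
python3 -m jog '[[0,0,0,0,45,0,-1],[0,0,0,0,45,0,-1],[0,0,0,0,45,0,-1],[0,0,0,0,45,0,-1],[0,0,0,0,45,0,-1]]'
python3 -m jog '[[0,0,0,0,45,0,-1],[0,0,0,0,45,0,-1],[0,0,0,0,45,0,-1],[0,0,0,0,0,0,-1],[0,0,0,0,0,0,-1]]'
python3 - <<'E'
from h import *
s=snap('scene','s6.png');t=snap('top','t6.png')
cv2.imwrite('pics/c6.png',np.hstack([cv2.resize(x,(400,600),interpolation=2) for x in(s['pixels'][200:350,260:360,::-1],t['pixels'][165:315,270:370,::-1])]))
E
```

```text
time: 12.0
tool_pos: [479.7, -1.9, 213.9]
tcp_rot: [-180.0, 0.0, -176.6]
ft_force: [0.8, -0.8, -0.0]
finger_gap: 85.2
grip_force: 0.0
time: 12.5
tool_pos: [466.5, 224.5, 212.6]
tcp_rot: [180.0, 0.0, -176.6]
ft_force: [1.9, 0.7, -0.3]
finger_gap: 85.2
grip_force: 0.0
time: 13.0
tool_pos: [458.3, 358.2, 211.8]
tcp_rot: [-180.0, -0.0, -176.5]
ft_force: [0.7, -1.2, 1.2]
finger_gap: 85.3
grip_force: 0.0
```

View pics/c6.png

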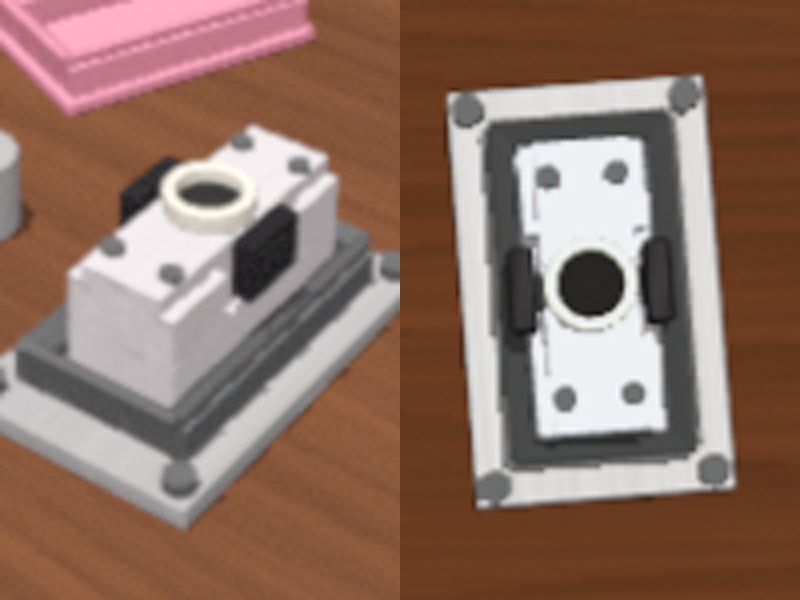

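The nest sits square in the well with both buttons out (top crop (521,290) and (657,280)). Checking its height and centre, and that the other objects have not moved.

Run:
```python
from h import *
s=snap('scene');t=snap('top')
N=[]
for a,b in [((547,177),(171,274)),((616,173),(113,246)),((565,398),(299,166)),((633,392),(241,142))]:
    p,e=two(t,(270+(a[0]-400)/4,165+a[1]/4),s,(260+b[0]/4,200+b[1]/4));N.append(p);print(p.round(1),round(e,1))
N=np.array(N);d=N[0]+N[1]-N[2]-N[3];print(N.mean(0),np.degrees(np.arctan2(d[1],d[0])))
t0=cv2.imread('pics/top0.png').astype(int);t6=cv2.imread('pics/t6.png').astype(int);D=abs(t0-t6).max(2)
for n,x,y in(('stud',232,160),('weight',397,240)):print(n,D[y-15:y+15,x-15:x+15].mean())
s0=cv2.imread('pics/scene0.png').astype(int);s6=cv2.imread('pics/s6.png').astype(int);D=abs(s0-s6).max(2)
print('sq',D[350:470,385:490].mean(),'stud',D[370:395,315:345].mean(),'wt',D[232:260,242:266].mean())
```

```text
[522.3  13.4  72.8] 2.0
[523.5 -14.6  73.1] 2.1
[432.3   7.8  72.7] 1.2
[434.6 -20.1  73.5] 2.3
[478.16333007  -3.36335267  73.01608024] 3.5448869681958026
stud 0.6877777777777778
weight 0.7122222222222222
sq 3.671031746031746 stud 3.404 wt 3.6517857142857144
```

```bash
python3 -c "
from bench import r
print(r.hand_in())"
```

```text
the job is handed in; nothing more can be done
None
```

The round nest is in the weld base's dock, measured fully down and centred to about 1 mm with both buttons out; the square nest, stud and steel cylinder look unmoved in the before/after pictures. The job was handed in at about 13 s, and no verdict came back.

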